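Slide a slide carrier home under the low lens bridge

TASK

On the black imaging stage, first push the flat slide carrier sideways until it lies flush along the stage's guide rail, still in front of the bridge; then, by its raised rear lip, push it along the rail under the low bridge until it is fully home against the end stop. Only push it with the fingers: never lift or tip it, bump the bridge or disturb the other things on and around the stage, and leave it there.

Things in the scene. Friction and masses are not known exactly. Their poses are not given: they have to be found in the camera images.
- stage: Fixed stage; place and yaw differ each time. Origin at bench level, +x the way the carrier slides in (away from the robot), +y left, z up. Black base x -150 to +150, y -125 to +75 mm, top at z = 20 mm. With the carrier fully home its origin is at x = +53, y = 0, z = 20 mm here, its yaw equal to the stage's.
- rail (a point): Point on the inner (right) face of the stage's aluminium guide rail, 6 mm tall and 12 mm wide, running along the stage's x from x = -150 to +113 mm. This face is at y = +40 mm in the stage frame. The rail passes under the bridge.
- stop (a point): Centre of the near face of the aluminium end stop beyond the bridge: 8 mm tall, across the stage at x = +113 mm in the stage frame, from y = -40 to +52 mm. The front edge of the carrier rests on it when home.
- bridge: Fixed steel bridge, same origin and axes as the stage. Deck x +45 to +85, y -72 to +64 mm, underside at z = 34 mm (14 mm above the base), top at z = 44 mm. Legs at y -72 to -60 and +52 to +64 mm, a 112 mm opening. A round lens, 32 mm wide, stands on it at x = +65, y = 0, up to z = 65 mm.
- carrier: Loose aluminium plate, 120 (x) x 80 (y) x 10 mm, 0.18 to 0.35 kg, a glass slide let into its top. Lies on the stage base in front of the bridge, right of the rail, turned up to 15 degrees from the stage. Origin: centre of underside; +x to the front edge, which goes under the bridge. It slides at up to about 6 N and stays where left.
- lip (a point): Centre of the rear face of the carrier's upright rear lip, at x = -60, y = 0, z = 18 mm in the carrier frame. The lip is 80 mm wide, 8 mm thick, and rises to 26 mm above the carrier's underside, flush with its rear edge. It is too tall for the bridge and ends about 46 mm short of it.
- oil_bottle: Bystander, to be left alone: small amber dropper bottle, 24 mm diameter, 55 mm tall, standing on the stage base just right of the bridge. Origin at the centre of its underside.
- slide_box: Bystander, to be left alone: closed grey and white plastic slide box, 100 x 85 x 35 mm, on the bench left of the stage. Origin at the centre of its underside.
- objective: Bystander, to be left alone: steel microscope objective standing on its mount, 28 mm diameter, 46 mm tall, on the bench at the far left of the stage. Origin at the centre of its underside.
- beaker: Bystander, to be left alone: clear plastic beaker, 60 mm diameter, 70 mm tall, on the bench to the far right of the stage. Origin at the centre of its underside.
- dish: Bystander, to be left alone: closed clear petri dish, 94 mm diameter, 17 mm tall, on the bench right of the stage. Origin at the centre of its underside.
- jar: Bystander, to be left alone: glass jar with white cap, 44 mm diameter, 60 mm tall, on the bench to the near left of the stage. Origin at the centre of its underside.
Things that resemble listed ones, but are neither listed nor needed, are in the scene too. Leave any blue or purple look-alike of the carrier alone.

How it is judged:
On the way:
1. the carrier lies flush along the guide rail (gap under 4 mm, within 0.06 rad) while its front edge is still in front of the bridge (y of carrier in the frame of stage above -0.004 m and angle between the x axis of carrier and the x axis of stage, either way round below 0.06 rad and x of carrier in the frame of stage below -0.016 m), for 0.1 s.
At the end, for the whole second after the job is handed in: the carrier lies flat and at rest on the stage base under the bridge, within 3 mm of the end stop, within 4 mm of the guide rail and within 0.05 rad of square to it (y of carrier in the frame of stage above -0.004 m and angle between the x axis of carrier and the x axis of stage, either way round below 0.05 rad and x of carrier in the frame of stage above 0.05 m and z of carrier in the frame of stage below 0.0225 m and angle between carrier's own z axis and vertical below 0.03 rad and linear speed of carrier below 0.01 m/s); the robot touches nothing.
It fails at once if the carrier is lifted more than 6 mm off the stage base (z of carrier in the frame of stage above 0.026 m).
It fails at once if the carrier falls off the stage base (z of carrier in the frame of stage below 0.014 m).
It fails at once if the carrier is tipped by more than 0.08 rad (angle between carrier's own z axis and vertical above 0.08 rad).
It fails at once if the bridge is bumped with more than 5 N (contact force between bridge and anything else above 5 N).
It fails at once if a bystander is moved more than 15 mm or knocked over (distance of any of oil_bottle, slide_box, objective, beaker, dish, jar from where it was at the start of the episode above 0.015 m or angle between any of oil_bottle, slide_box, objective, beaker, dish, jar's own z axis and vertical above 0.3 rad).
It also fails if it takes over 48 s, if anything falls off the work surface, if the arm or the gripper's body presses on something with over 40 N, if the wrist force passes 120 N, or if a joint passes its speed limit or range.

ROBOT

A 6-joint arm with a two-finger parallel gripper is mounted at the origin on the work surface. World frame = base frame: x ahead of the robot, y to its left, z up, the work surface at z = 0. Lengths are in m, angles in rad, forces in N, time in s.
With the tool pointing down it reaches from about 0.3 to 0.875 m from the base axis. Payload 6.4 kg.
Tool frame: the origin (TCP) lies midway between the tips of the shut fingers; the grasp point (between the pads) lies 19 mm behind it; z points along the fingers, x is the direction in which the jaws open and shut, and the axes are right-handed (so a half turn about z gives the same grasp; the last joint's range is limited). The gripper opens to 85 mm and grips with 20 to 120 N. Pads are 22 mm wide; open, the fingers measure 114 mm over their backs; the gripper's body (76 mm by 85 mm) begins 54 mm behind the grasp point. The pads swing forward as they close: fully open they stand 13 mm farther back than shut.
Start: joints at [0.981, 0.181, 1.607, -0, 1.354, -0.206], TCP at [0.215, 0.533, 0.231] pointing down, gripper open.
Joint ranges: [-2.99, 2.99], [-0.89, 2.07], [0.3, 2.58], [-1.14, 4.28], [0, 2.63], [-3.12, 3.12]. Speed limits (rad/s): [2.57, 2.57, 3.01, 3.14, 3.14, 3.14].

INTERFACE

Orientations are given as a unit quaternion [w, x, y, z].
In Python, from bench import * gives the robot as it stands. The module is installed in compiled form; this text tells all that it offers.
- The arm moves only by the tool servo_tool, never from a script. Its argument "moves" is a list of rows, each a list of 2 entries, a list of its own where there are three numbers: the shift along the tool's x, y, z in m, then the turn about the tool's z in rad. A call has 1 to 20 rows; each row is the pose to reach, as a shift and turn from the pose measured when the call began, along the tool's axes at that moment; what a row does not reach only later rows make up. A row lasts 1/8 s, in which the tool goes at most 62.5 mm and 10.7 degrees, less where a joint would pass 70% of its speed; a pose out of reach is approached as far as the arm can. A call with a gripper value outside its range is refused whole. "hand" is the gripper command: -1 is fully open, 1 is shut, values between are in proportion, set as the call begins (left out, the last holds). The fingers move at their own pace and stop on an object; "grip_force" is the grip in N (left out, the last holds). Time passes only in rows, so rows that repeat a pose let the fingers close. It gives the time, the measured TCP pose, the force and the opening at its end, in the units of the state.
- get_state(): the state, without advancing time (a new reading comes with each control period).
- read_camera(name): name is "scene" or "top" or "wrist"; returns a dict with "color" (480x640x3 uint8, blue, green, red), "intrinsics" (3x3 intrinsics, pixels), "cam_to_world" (4x4, takes a point from camera to world coordinates). Camera axes: x right, y up, looking along -z (the intrinsics and any distortion apply to the point x, -y, -z); pixel columns grow to the right and rows downward; lengths in m; the calibration is good to about 2 mm. A picture is of the moment at which its call begins. There is no depth.
- sign_off(): hands the job in, once; it reports no verdict.
The state is a dict: "t": time; "qpos": joint angles; "dq": joint speeds; "effort": joint torques, N m; "tool_pos": TCP position; "tcp_rot": TCP orientation; "force": force on the tool from outside, world axes, zero at the start; "wrist_torque": the same for the moment, N m; "grip_width": finger opening in m.
Only numpy, scipy, OpenCV 4.12 (cv2) and the standard library are available. Lean on these libraries where they do the work, as an engineer would, in place of code of your own. Each camera call takes 0.05 s, during which the arm holds its last target. There are 200 camera calls.

## Working session

There is one attempt and no reset: what is moved stays moved. The work goes in short steps, Python scripts to look and compute and a tool call to move; the robot and the scene stay as the last step left them, time stands still between calls to the robot, and variables do not carry over. Pictures are saved under pics/ and viewed, about 8 in all and at most 12, crops included, and the job is handed in when it is done.

Besides the shell and the picture viewer there is one more tool, called after "Emit:" in YAML: its name, and indented under it one key for each argument. servo_tool: Moves the arm, as the interface text tells. Its arguments: {"type":"object","properties":{"moves":{"type":"array","items":{"type":"array"}},"hand":{"type":"number"},"grip_force":{"type":"number"}},"required":["moves"]}

```bash
mkdir -p pics; python3 - <<'E'
from bench import *
import cv2,numpy as np
for n in ["scene","top"]:
    r=read_camera(n); cv2.imwrite(f"pics/{n}0.png",r["color"]); np.savez(f"{n}0.npz",**r)
    print(n,r["intrinsics"].round(1).tolist(),r["cam_to_world"].round(4).tolist(),[k for k in r])
s=get_state();print(s["t"],s["tool_pos"],s["tcp_rot"],s["grip_width"])
E
```

```text
scene [[486.1, 0.0, 310.4], [0.0, 486.1, 236.1], [0.0, 0.0, 1.0]] [[-0.3972, -0.6422, 0.6557, 1.0836], [0.9177, -0.2879, 0.2739, 0.2467], [0.0129, 0.7105, 0.7036, 0.6048], [0.0, 0.0, 0.0, 1.0]] ['color', 'intrinsics', 'cam_to_world']
top [[513.0, 0.0, 318.8], [0.0, 513.0, 235.2], [0.0, 0.0, 1.0]] [[0.0193, 0.9961, -0.0857, 0.4763], [-0.9995, 0.017, -0.0272, 0.0005], [-0.0256, 0.0862, 0.9959, 0.9456], [0.0, 0.0, 0.0, 1.0]] ['color', 'intrinsics', 'cam_to_world']
0.1 [0.21503096 0.53276407 0.2304836 ] [ 2.92632620e-04  8.29002139e-01  5.59244898e-01 -7.14896955e-04] 0.08511566778475614
```

View pics/top0.png

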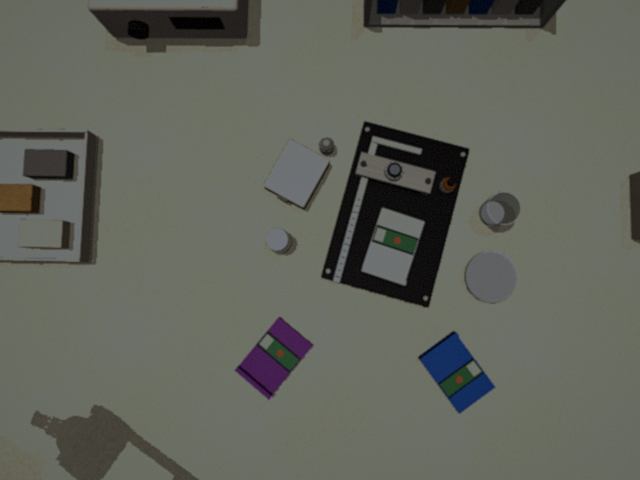

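View pics/scene0.png

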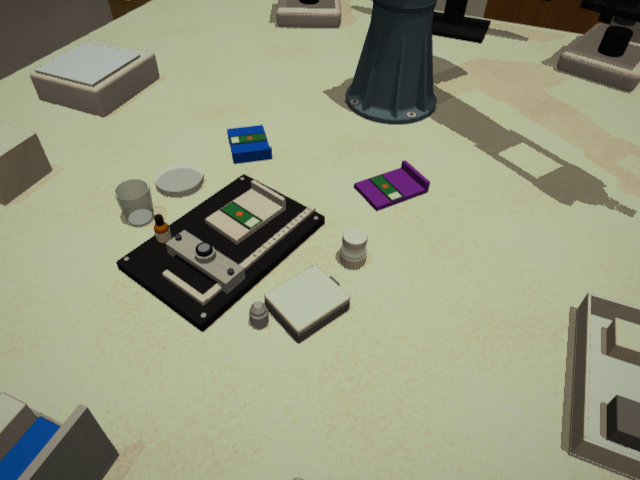

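The top view shows three carrier-like plates: aluminium at (395,245) on the stage, purple at (275,357) and blue at (457,372) on the bench. The aluminium one on the black stage fits the description. I'll confirm that in an enlarged metric crop.

```bash
cat > h.py <<'E'
import cv2,numpy as np
def P(r):
    T=np.linalg.inv(np.array(r["cam_to_world"])); K=np.array(r["intrinsics"])
    return K@np.diag([1,-1,-1])@T[:3]
def proj(r,X):
    X=np.atleast_2d(X); q=(P(r)@np.c_[X,np.ones(len(X))].T).T; return q[:,:2]/q[:,2:]
def unproj(r,uv,z):
    M=P(r); H=np.c_[M[:,0],M[:,1],M[:,2]*z+M[:,3]]
    q=(np.linalg.inv(H)@np.c_[np.atleast_2d(uv),np.ones(len(np.atleast_2d(uv)))].T).T
    return q[:,:2]/q[:,2:]
def warp(r,z,c,yaw,L=0.33,W=0.25,s=1800):
    # metric view: up = stage +x, left = +y, centre c
    R=np.array([[np.cos(yaw),-np.sin(yaw)],[np.sin(yaw),np.cos(yaw)]])
    w,h=int(W*s),int(L*s)
    cor=np.array([[L/2,W/2],[L/2,-W/2],[-L/2,-W/2],[-L/2,W/2]])@R.T+c
    src=proj(r,np.c_[cor,np.full(4,z)]).astype(np.float32)
    M=cv2.getPerspectiveTransform(src,np.float32([[0,0],[w,0],[w,h],[0,h]]))
    return cv2.warpPerspective(r["color"],M,(w,h),flags=cv2.INTER_CUBIC)
E
python3 - <<'E'
from h import *
r=dict(np.load("top0.npz"))
g=cv2.cvtColor(r["color"],cv2.COLOR_BGR2GRAY)
m=np.zeros_like(g); m[115:315,315:480]=(g[115:315,315:480]<55)
m=cv2.morphologyEx(m,cv2.MORPH_CLOSE,np.ones((3,3)))
cs,_=cv2.findContours(m,0,1); c=max(cs,key=cv2.contourArea)[:,0]
w=unproj(r,c,0.02); rect=cv2.minAreaRect((w*1000).astype(np.float32)); print(rect, cv2.boxPoints(rect).round(1).tolist())
b=cv2.boxPoints(rect)
# long axis with +x
e=[b[1]-b[0],b[2]-b[1]]; l=max(e,key=np.linalg.norm); l=l*np.sign(l[0]); yaw=np.arctan2(l[1],l[0])
o=np.array(rect[0])/1000-0*b[0]; n=np.array([-np.sin(yaw),np.cos(yaw)])
print("yaw",yaw,"origin",o+0.025*n)
im=warp(r,0.02,o,yaw); cv2.imwrite("pics/w0.png",im); print(im.shape)
E
```

```text
((599.7880859375, -112.12225341796875), (198.41490173339844, 298.69927978515625), 75.51728057861328) [[430.3999938964844, -170.8000030517578], [719.5999755859375, -245.5], [769.2000122070312, -53.400001525878906], [480.0, 21.299999237060547]]
yaw -0.2527712 origin [ 0.60604029 -0.08791667]
(594, 450, 3)
```

View pics/w0.png

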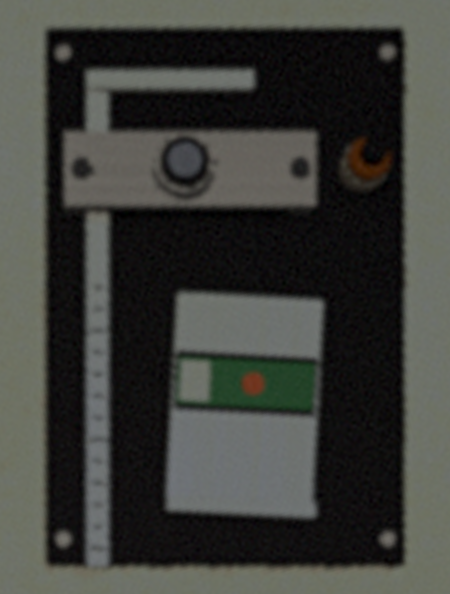

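The crop confirms it: aluminium plate with the lip at the rear, on the black stage. In the crop its corners are at FL (176,291), FR (325,298), RR (316,518), RL (165,510). That gives stage coordinates of about (-58,-36) mm and a yaw of about -0.05 rad. I'll start with the side push, fingers shut.

```bash
cat >> h.py <<'E'
O=np.array([0.6060,-0.0879]); Y=-0.2528
def go(xs,ys,z,yaw):  # stage x,y (m), world z, tool-x yaw relative to stage
    from bench import get_state
    from scipy.spatial.transform import Rotation as Ro
    s=get_state(); q=s["tcp_rot"]; R=Ro.from_quat([q[1],q[2],q[3],q[0]]).as_matrix()
    c,n=np.cos(Y),np.sin(Y)
    t=np.array([O[0]+c*xs-n*ys,O[1]+n*xs+c*ys,z])
    cur=np.arctan2(R[1,0],R[0,0]); d=-(Y+yaw-cur); d=(d+np.pi/2)%np.pi-np.pi/2
    print("t",round(s["t"],2),"world",t.round(4),"shift",(R.T@(t-s["tool_pos"])).round(4),"turn",round(d,3),"F",s["force"].round(1),"w",s["grip_width"])
def where():
    from bench import get_state
    s=get_state(); v=s["tool_pos"][:2]-O; c,n=np.cos(Y),np.sin(Y)
    print("stage pos mm",(1000*np.array([c*v[0]+n*v[1],-n*v[0]+c*v[1],s["tool_pos"][2]])).round(1))
E
python3 -c "
from h import *
go(-.060,-.102,.10,0)"
```

```text
t 0.1 world [ 0.5224 -0.1717  0.1   ] shift [-0.5379  0.5488  0.1311] turn 1.44 F [ 0.  -0.8 -0.5] w 0.08511566778475614
```

Emit:
servo_tool:
  moves:
    - [[-0.538,0.549,0.05],1.44]
    - [[-0.538,0.549,0.05],1.44]
    - [[-0.538,0.549,0.05],1.44]
    - [[-0.538,0.549,0.05],1.44]
    - [[-0.538,0.549,0.05],1.44]
    - [[-0.538,0.549,0.05],1.44]
    - [[-0.538,0.549,0.05],1.44]
    - [[-0.538,0.549,0.05],1.44]
    - [[-0.538,0.549,0.05],1.44]
    - [[-0.538,0.549,0.05],1.44]
    - [[-0.538,0.549,0.05],1.44]
    - [[-0.538,0.549,0.05],1.44]
    - [[-0.538,0.549,0.05],1.44]
    - [[-0.538,0.549,0.05],1.44]
    - [[-0.538,0.549,0.09],1.44]
    - [[-0.538,0.549,0.131],1.44]
    - [[-0.538,0.549,0.131],1.44]
  hand: 1
  grip_force: 40

```text
t: 2.22
tool_pos: [0.5195, -0.1684, 0.0972]
tcp_rot: [-0.001, 0.992, -0.125, -0.004]
force: [0.3, -0.6, -0.9]
grip_width: 0.0004
```

```bash
python3 - <<'E'
from h import *
from bench import *
where(); go(-.060,-.102,.0235,0)
r=read_camera("top"); cv2.imwrite("pics/w1.png",r["color"][100:320,280:500].repeat(2,0).repeat(2,1))
r=read_camera("wrist"); cv2.imwrite("pics/wr1.png",r["color"])
E
```

```text
stage pos mm [-63.6 -99.6  97.2]
t 2.23 world [ 0.5224 -0.1717  0.0235] shift [0.0042 0.0025 0.0737] turn 0.002 F [ 0.3 -0.6 -0.9] w 0.00044663612693859883
```

View pics/wr1.png

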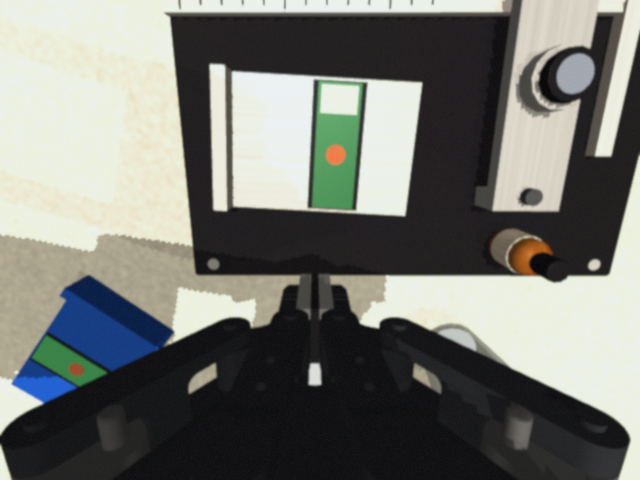

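The wrist view shows the shut fingers at (315,300), right of the carrier and level with its middle, with the blue look-alike and bottle clear. Descending.

Emit:
servo_tool:
  moves:
    - [[0.004,0.004,0.03],0]
    - [[0.004,0.004,0.055],0]
    - [[0.004,0.004,0.07],0]
    - [[0.004,0.004,0.073],0]
    - [[0.004,0.004,0.073],0]

```text
t: 2.95
tool_pos: [0.5262, -0.1759, 0.0292]
tcp_rot: [0.001, 0.992, -0.125, 0.0]
force: [-0.3, 0.5, -0.0]
grip_width: 0.0
```

```bash
python3 -c "
from h import *
where(); go(-.060,-.051,.0235,0)"
```

```text
stage pos mm [ -55.2 -105.2   29.2]
t 2.95 world [ 0.5352 -0.1223  0.0235] shift [-0.0047 -0.0542  0.0056] turn 0.001 F [-0.3  0.5 -0. ] w 4.9400001380720016e-05
```

Emit:
servo_tool:
  moves:
    - [[-0.004,0,0.006],0]
    - [[-0.004,0,0.006],0]
    - [[-0.004,0,0.006],0]

```text
t: 3.32
tool_pos: [0.5224, -0.175, 0.0234]
tcp_rot: [0.001, 0.992, -0.125, 0.001]
force: [-0.4, 0.2, -0.4]
grip_width: -0.0003
```

```bash
python3 -c "
from h import *
where(); go(-.060,-.053,.0235,0)"
```

```text
stage pos mm [ -59.1 -105.2   23.4]
t 3.33 world [ 0.5347 -0.1242  0.0235] shift [-0.0008 -0.0522 -0.0002] turn 0.001 F [-0.4  0.2 -0.4] w -0.0002840372880096515
```

Emit:
servo_tool:
  moves:
    - [[-0.001,-0.006,0],0]
    - [[-0.001,-0.011,0],0]
    - [[-0.001,-0.016,0],0]
    - [[-0.001,-0.021,0],0]
    - [[-0.001,-0.026,0],0]
    - [[-0.001,-0.031,0],0]
    - [[-0.001,-0.036,0],0]
    - [[-0.001,-0.04,0],0]
    - [[-0.001,-0.044,0],0]
    - [[-0.001,-0.047,0],0]
    - [[-0.001,-0.047,0],0]

```text
t: 4.7
tool_pos: [0.5332, -0.1288, 0.0233]
tcp_rot: [0.001, 0.992, -0.125, 0.001]
force: [-0.3, -0.3, -0.1]
grip_width: 0.0002
```

```bash
python3 - <<'E'
from h import *
from bench import *
where(); go(-.060,-.051,.0235,0)
r=read_camera("top"); cv2.imwrite("pics/w2.png",warp(r,0.03,O+0.025*np.array([np.sin(Y),-np.cos(Y)]),Y))
r=read_camera("wrist"); cv2.imwrite("pics/wr2.png",r["color"])
E
```

```text
stage pos mm [-60.3 -57.8  23.3]
t 4.7 world [ 0.5352 -0.1223  0.0235] shift [ 0.0003 -0.0068 -0.0002] turn 0.002 F [-0.3 -0.3 -0.1] w 0.00019635668710828345
```

View pics/wr2.png

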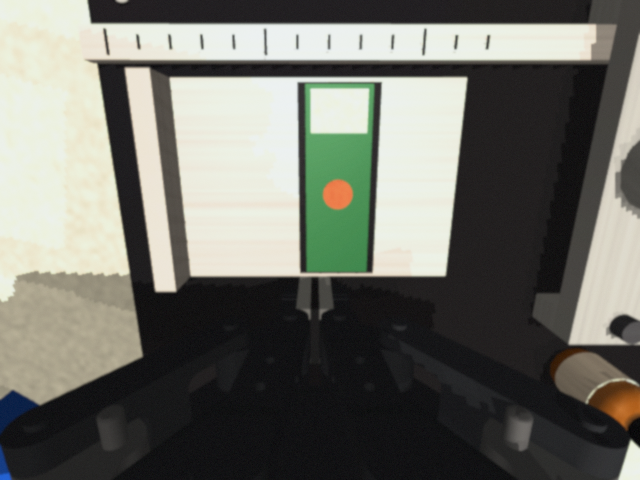

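The wrist view shows the carrier square to the rail, with a few mm of gap left (carrier top edge at row 77, rail edge at row 62). Continuing gently.

Emit:
servo_tool:
  moves:
    - [[0,-0.003,0],0]
    - [[0,-0.005,0],0]
    - [[0,-0.007,0],0]
    - [[0,-0.007,0],0]

```text
t: 5.3
tool_pos: [0.5347, -0.122, 0.0232]
tcp_rot: [0.001, 0.992, -0.125, 0.0]
force: [-1.3, -1.4, 0.5]
grip_width: 0.0
```

```bash
python3 - <<'E'
from h import *
where()
E
```

```text
stage pos mm [-60.5 -50.8  23.2]
```

Emit:
servo_tool:
  moves:
    - [[0,-0.002,0],0]
    - [[0,-0.004,0],0]
    - [[0,-0.004,0],0]

```text
t: 5.68
tool_pos: [0.5346, -0.1215, 0.0232]
tcp_rot: [0.003, 0.992, -0.125, -0.0]
force: [-7.3, -16.5, 1.3]
grip_width: 0.0002
```

```bash
python3 - <<'E'
from h import *
from bench import *
where()
r=read_camera("top"); cv2.imwrite("pics/w3.png",warp(r,0.03,O+0.025*np.array([np.sin(Y),-np.cos(Y)]),Y))
E
```

```text
stage pos mm [-60.7 -50.4  23.2]
```

18 N of wall force while the position hardly changed, so the carrier is pressed on the rail. Backing off and lifting.

Emit:
servo_tool:
  moves:
    - [[0,0.012,0],0]
    - [[0,0.03,0],0]
    - [[0,0.03,-0.04],0]
    - [[0,0.03,-0.09],0]
    - [[-0.06,0.03,-0.09],0]
    - [[-0.12,0.02,-0.09],0]
    - [[-0.12,0,-0.09],0]
    - [[-0.12,-0.02,-0.09],0]
    - [[-0.12,-0.02,-0.09],0]

```text
t: 6.85
tool_pos: [0.4236, -0.0713, 0.1133]
tcp_rot: [0.003, 0.992, -0.124, -0.0]
force: [-0.4, -0.4, -0.1]
grip_width: -0.0001
```

```bash
python3 - <<'E'
from h import *
from bench import *
where()
r=read_camera("wrist"); cv2.imwrite("pics/wr4.png",r["color"])
r=read_camera("top"); im=warp(r,0.03,O+0.025*np.array([np.sin(Y),-np.cos(Y)]),Y); cv2.imwrite("pics/w4.png",im)
go(-.145,.002,.09,np.pi/2)
E
```

```text
stage pos mm [-180.7  -29.5  113.3]
t 6.95 world [ 0.4661 -0.0497  0.09  ] shift [ 0.0356 -0.0325  0.023 ] turn -1.568 F [-1.1 -0.   1.2] w -2.6911235614970104e-05
```

View pics/w4.png

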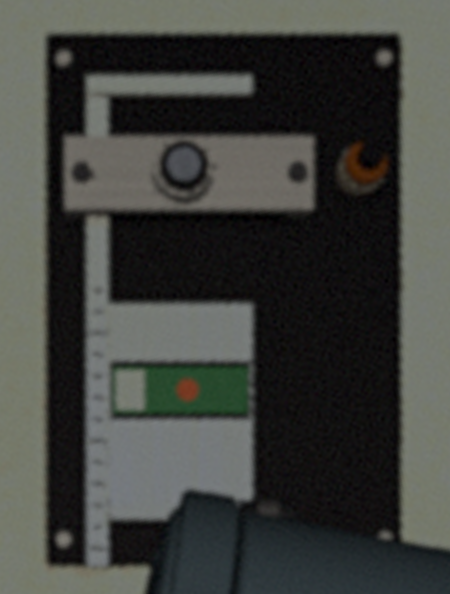

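The metric view shows the carrier flush along the rail: left edge u≈110 on the rail face, front edge v≈300, bridge edge v≈212. That puts its centre at stage x≈-62 mm, so stage 1 is met. Next the fingers go behind the lip, turned 90° and slightly open.

Emit:
servo_tool:
  moves:
    - [[0.031,-0.0305,0],-0.18]
    - [[0.031,-0.0305,0],-0.36]
    - [[0.031,-0.0305,0],-0.54]
    - [[0.031,-0.0305,0],-0.72]
    - [[0.031,-0.0305,0],-0.9]
    - [[0.031,-0.0305,0],-1.08]
    - [[0.031,-0.0305,0],-1.26]
    - [[0.031,-0.0305,0],-1.44]
    - [[0.031,-0.0305,0.01],-1.568]
    - [[0.031,-0.0305,0.023],-1.568]
    - [[0.031,-0.0305,0.023],-1.568]
  hand: 0.3

```text
t: 8.32
tool_pos: [0.4601, -0.0506, 0.0886]
tcp_rot: [0.001, 0.792, 0.611, -0.003]
force: [0.1, 0.6, 0.1]
grip_width: 0.0299
```

```bash
python3 - <<'E'
from h import *
from bench import *
where(); go(-.147,0,.024,np.pi/2)
r=read_camera("wrist"); cv2.imwrite("pics/wr5.png",r["color"])
E
```

```text
stage pos mm [-150.6   -0.4   88.6]
t 8.32 world [ 0.4637 -0.0511  0.024 ] shift [0.0008 0.0038 0.0646] turn -0.003 F [0.1 0.6 0.1] w 0.029883476767494675
```

View pics/wr5.png

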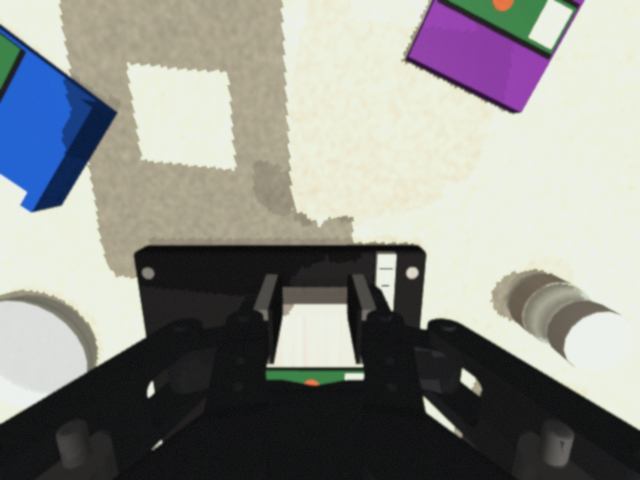

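The wrist view (now looking back) shows the open fingertips at (270,285) and (365,285) over the black base behind the lip, inboard of the rail. Descending.

Emit:
servo_tool:
  moves:
    - [[0.001,0.003,0.025],0]
    - [[0.001,0.003,0.048],0]
    - [[0.001,0.003,0.06],0]
    - [[0.001,0.003,0.064],0]
    - [[0.001,0.003,0.065],0]
    - [[0.001,0.003,0.065],0]

```text
t: 9.12
tool_pos: [0.4641, -0.051, 0.0249]
tcp_rot: [0.002, 0.791, 0.611, -0.003]
force: [0.8, 0.1, -0.7]
grip_width: 0.0296
```

```bash
python3 - <<'E'
from h import *
where(); go(-.0195,0,.023,np.pi/2)
E
```

```text
stage pos mm [-146.6    0.2   24.9]
t 9.12 world [ 0.5871 -0.083   0.023 ] shift [1.000e-04 1.271e-01 1.900e-03] turn -0.003 F [ 0.8  0.1 -0.7] w 0.02960194924529907
```

Emit:
servo_tool:
  moves:
    - [[0,0.006,0.001],0]
    - [[0,0.011,0.001],0]
    - [[0,0.016,0.001],0]
    - [[0,0.021,0.001],0]
    - [[0,0.026,0.001],0]
    - [[0,0.032,0.001],0]
    - [[0,0.038,0.001],0]
    - [[0,0.044,0.001],0]
    - [[0,0.05,0.001],0]
    - [[0,0.056,0.001],0]
    - [[0,0.06,0.001],0]
    - [[0,0.06,0.001],0]

```text
t: 10.62
tool_pos: [0.5229, -0.0664, 0.0242]
tcp_rot: [0.002, 0.791, 0.611, -0.002]
force: [-0.2, 0.1, -0.6]
grip_width: 0.0298
```

```bash
python3 - <<'E'
from h import *
from bench import *
where(); go(-.0195,0,.023,np.pi/2)
r=read_camera("scene"); cv2.imwrite("pics/s6.png",cv2.resize(r["color"][150:350,100:360],None,fx=3,fy=3,interpolation=cv2.INTER_CUBIC))
E
```

```text
stage pos mm [-85.8   0.   24.2]
t 10.62 world [ 0.5871 -0.083   0.023 ] shift [0.0002 0.0663 0.0012] turn -0.003 F [-0.2  0.1 -0.6] w 0.02980238300708509
```

View pics/s6.png

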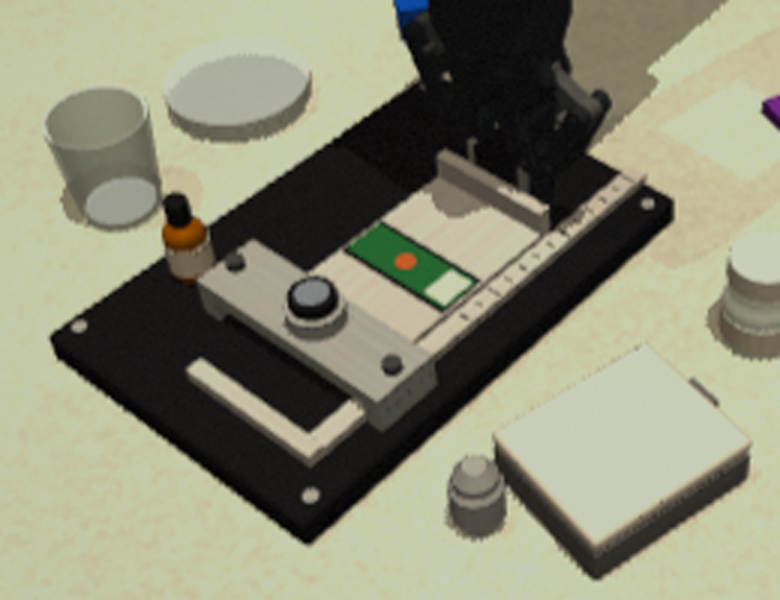

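The scene crop shows the carrier flat and still flush along the rail (lip at (490,185)), its front about to pass under the bridge at (330,270). Carrying on, slowing near the stop.

Emit:
servo_tool:
  moves:
    - [[0,0.006,0],0]
    - [[0,0.012,0],0]
    - [[0,0.018,0],0]
    - [[0,0.024,0],0]
    - [[0,0.03,0],0]
    - [[0,0.036,0],0]
    - [[0,0.042,0],0]
    - [[0,0.047,0],0]
    - [[0,0.052,0],0]
    - [[0,0.056,0],0]
    - [[0,0.06,0],0]
    - [[0,0.06,0],0]

```text
t: 12.18
tool_pos: [0.5815, -0.0818, 0.0244]
tcp_rot: [0.003, 0.791, 0.611, -0.002]
force: [0.3, -0.1, 0.4]
grip_width: 0.03
```

```bash
python3 - <<'E'
from h import *
where()
E
```

```text
stage pos mm [-25.2  -0.2  24.4]
```

Emit:
servo_tool:
  moves:
    - [[0,0.002,0],0]
    - [[0,0.004,0],0]
    - [[0,0.006,0],0]
    - [[0,0.007,0],0]
    - [[0,0.007,0],0]

```text
t: 12.8
tool_pos: [0.5884, -0.0836, 0.0244]
tcp_rot: [0.003, 0.791, 0.611, -0.002]
force: [-0.9, 0.2, -0.6]
grip_width: 0.0302
```

```bash
python3 - <<'E'
from h import *
where()
E
```

```text
stage pos mm [-18.1  -0.2  24.4]
```

Emit:
servo_tool:
  moves:
    - [[0,0.002,0],0]
    - [[0,0.003,0],0]
    - [[0,0.003,0],0]

```text
t: 13.18
tool_pos: [0.5894, -0.0838, 0.0241]
tcp_rot: [0.001, 0.791, 0.611, -0.004]
force: [-10.2, 1.8, 7.4]
grip_width: 0.0297
```

```bash
python3 - <<'E'
from h import *
where()
E
```

```text
stage pos mm [-17.1  -0.2  24.1]
```

Contact at the stop: 10 N, motion halted at x≈-17 mm, where it was expected. Backing away, then up.

Emit:
servo_tool:
  moves:
    - [[0,-0.01,0],0]
    - [[0,-0.03,0],0]
    - [[0,-0.04,0],0]
    - [[0,-0.05,-0.03],0]
    - [[0,-0.08,-0.08],0]
    - [[0,-0.13,-0.13],0]
    - [[0,-0.19,-0.15],0]
    - [[0,-0.22,-0.15],0]
    - [[0,-0.22,-0.15],0]
    - [[0,-0.22,-0.15],0]

```text
t: 14.42
tool_pos: [0.3781, -0.0278, 0.1753]
tcp_rot: [0.002, 0.791, 0.611, -0.003]
force: [0.1, -1.1, 0.1]
grip_width: 0.03
```

```bash
python3 - <<'E'
from h import *
from bench import *
where()
c=O+0.025*np.array([np.sin(Y),-np.cos(Y)])
a=read_camera("scene"); t=read_camera("top")
s=cv2.resize(a["color"][150:350,100:310],None,fx=2,fy=2,interpolation=cv2.INTER_CUBIC)
w=warp(t,0.03,c,Y,s=1600)
im=np.zeros((528,800,3),np.uint8); im[:w.shape[0],:w.shape[1]]=w; s=s[:, :400]; im[:400,400:400+s.shape[1]]=s
cv2.imwrite("pics/f7.png",cv2.convertScaleAbs(im,alpha=1.4))
E
```

```text
stage pos mm [-235.7    1.2  175.3]
```

View pics/f7.png

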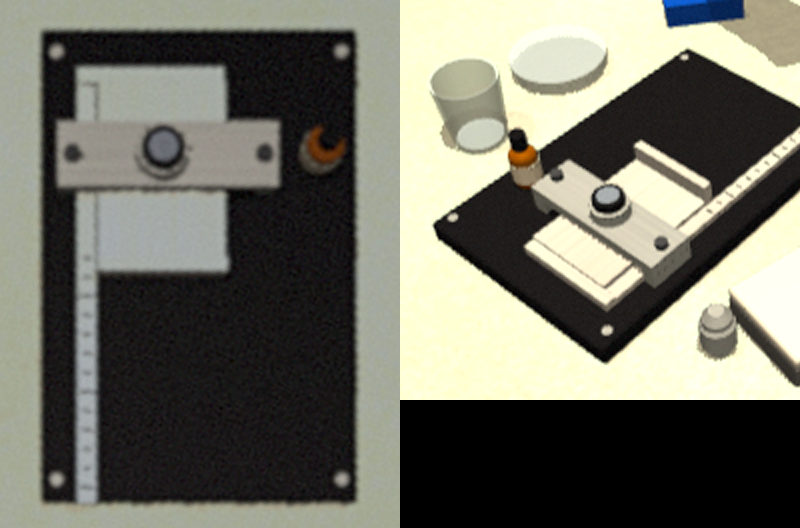

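The view shows the carrier home: front meets the stop with no dark gap (v≈82), left edge lies on the rail (u≈97), and the lip's rear edge is at v≈272, which is stage x≈-7 mm. The bottle, objective, beaker and dish appear in place.

```bash
python3 -c "
from bench import *
print(sign_off(), get_state()['t'])"
```

```text
the job is handed in; nothing more can be done
the job is handed in; nothing more can be done
```

The job is handed in: the carrier is home under the bridge, against the end stop and flush along the guide rail. No verdict was reported back.

- **Side push:** With the fingers shut, I pushed the carrier sideways onto the rail. The force rose to about 18 N once it stopped moving. The top view then showed it flush and square to the rail, centred at stage x of about -62 mm, which is still in front of the bridge.
- **Push home:** With the fingers slightly open, I pushed it by the rear lip until it hit the stop at about 10 N. The fingers stopped with the tool centre at stage x of about -17 mm, about where it should be with the carrier home.
- **Last checks:** The final pictures show no visible gap at the stop or the rail, and the lip's rear face at about -7 mm, where it should be. The bridge and the bystanders in view (bottle, objective, beaker, dish and part of the slide box) look undisturbed. The jar was outside the last crop.
- **Robot:** The arm is well clear and touching nothing, and the job took about 14.5 s on the robot's clock.

One reading was unexpected: about 7 N of vertical force on the tool when it met the stop. It was gone once I backed off, and the carrier looks flat in the final pictures.

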